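# Shut down the ink-warming hot plate

## Task

Shut down the ink-warming hot plate for the night: turn its heat control fully back to off, and only then throw the lever of its isolator (the bigger switch box, with the wide bail handle) over to off. Clear the ink knife off the plate and stand it in the tool pot, handle down and blade up. Leave the extractor fan's isolator on, and do not knock the pot or anything else about.

Things in the scene. Friction and masses are not known exactly. Their poses are not given: they have to be found in the camera images.
- hotplate: White hot plate fixed to the bench, 300 x 260 mm. Origin: centre of its underside, at bench level; x from its front (panel, robot side) to its back. Flat aluminium plate: x -62..152, y -132..132, top at z 85 mm. In front the control panel slopes from z 35 at x -150 up to z 65 at x -60 mm (18.4 deg), below a 20 mm step. Heat control's axis meets it at x -105, y -40, z 50.
- heat (a joint): Rotary heat control on the panel, rad. 0 = off, against its stop: the white mark points straight up the panel to the plate. It grows clockwise, as seen from above the panel, towards full heat at 4.4. Starts on, between 0.9 and 2.4, so it must be turned back anticlockwise, perhaps in two grasps. Friction (0.08 N m) holds it where it is left.
- heat_grip (a point): Point on the heat control's axis, in its black bar handle, 26 mm above the panel; turns with it. x along the bar to its white-marked end, z out of the panel. Bar 54 mm long, 14 mm wide, standing 10 to 38 mm above the panel on a round skirt of 48 mm diameter.
- plate_box: Isolator of the hot plate: the bigger of the two grey switch boxes screwed to the bench, 120 x 90 x 70 mm (x, y, z). Origin: centre of its underside at bench level. Its cable gland sticks out at the +x end.
- plate_lever (a joint): Lever of the hot plate's isolator, rad: a bail handle hinged across its box (along y). 1.4 = on, leaning 0.7 rad from upright towards the cable gland (box +x); 0 = off, leaning 0.7 rad to -x. Starts on. Over-centre spring: held at both ends, snaps over past upright; the throw takes about 4 N at the grip.
- plate_lever_grip (a point): Centre of the bail's grip, a black round bar 70 mm long, 16 mm thick, across the box along its y, 85 mm from the hinge; its centre is 127 mm above the bench at either end and 147 mm upright. Two steel straps 5 mm thick, 54 mm apart inside, run from it to the hinge.
- plate_lever_hinge (a point): Point on the hinge axis of that lever, in the middle of its box, 62 mm above the bench.
- fan_box: Isolator of the extractor fan, to be left on: the smaller grey switch box, 90 x 70 x 60 mm. Origin: centre of its underside. Its lever is a single steel rod with a black ball of 28 mm diameter, 60 mm from the hinge, which lies 54 mm above the bench.
- fan_lever (a joint): Lever of the extractor fan's isolator, in rad: 1.4 = on (leaning towards its cable gland, the box's +x), 0 = off. Starts on.
- pot: Loose white stoneware tool pot, 0.65 kg, round: 84 mm outside diameter, 105 high, wall 5, inner floor at 6 mm. Origin: centre of its underside. Two brushes, up to 14 mm thick, stand in it leaning out to +x: from x 18, y +-12 mm at the floor to x 54, y +-31 at their tops, 195 and 220 mm up; they are fast in the pot. The -x half is free.
- pot_slot (a point): Middle of the free part of the pot's mouth, at rim height: 12 mm towards -x from the pot's axis, 105 mm above its foot. The brushes are at +x of it. The free part is about 50 mm long (x) by 60 mm wide (y).
- knife: Ink knife lying flat on the plate, 215 mm long, about 90 g. x from handle to blade. Wooden handle, a bar 26 wide (y) x 18 thick (z), x -100 (butt) to 25 mm; brass ferrule to 41; steel blade, 24 then 44 wide, 2 thick, to 115 mm, held 8 mm off the plate. Origin: under the handle, in its underside, near the balance point. The blade may hang over the heat control.
- knife_butt (a point): Middle of the half-round butt end of the knife's handle (knife x = -100, mid-thickness). On this butt the knife cannot stand free: in the pot it leans on the rim.
- bottle: Bystander, loose: white plastic bottle, 68 mm diameter, 200 mm high. Origin: centre of its underside.
- can: Bystander, loose: ink can, 80 mm diameter, 75 mm high, at the left edge of the work area. Origin: centre of its underside.
- dabber: Bystander, loose: turned wooden ink dabber, 68 mm diameter, 86 mm high, at the right edge of the work area. Origin: centre of its underside.

How it is judged:
On the way, in this order (a step that is already met when the one before it is completed fails the run):
1. the heat control is fully off while the isolator is still on (value of joint heat below 0.12 rad and value of joint plate_lever above 1.2 rad), for 0.2 s.
2. the hot plate's isolator is off (value of joint plate_lever below 0.15 rad and value of joint heat below 0.12 rad), for 0.2 s.
At the end, for the whole second after the job is handed in: Heat control within 0.12 rad of off; the hot plate's isolator lever within 0.15 rad of off; fan lever above 1.2 rad (on). Knife at rest in the pot: butt inside the wall and under 30 mm above the pot's foot, blade up, leaning under 0.6 rad; pot upright within 0.1 rad (all of step 2 and value of joint fan_lever above 1.2 rad and z of knife_butt in the frame of pot between 0 and 0.03 m and horizontal distance between knife_butt and pot below 0.042 m and angle between knife's own x axis and vertical below 0.6 rad and angle between pot's own z axis and vertical below 0.1 rad and linear speed of knife below 0.02 m/s); the robot touches nothing.
It fails at once if the hot plate's isolator is opened while the heat control is still on (value of joint plate_lever below 0.7 rad and value of joint heat above 0.2 rad).
It fails at once if the fan's isolator is disturbed (value of joint fan_lever below 1 rad).
It fails at once if the pot is knocked: tipped more than 0.35 rad or shifted more than 40 mm (angle between pot's own z axis and vertical above 0.35 rad or distance of pot from where it was at the start of the episode above 0.04 m).
It fails at once if the bottle, the ink can or the dabber is shifted more than 25 mm (distance of any of bottle, can, dabber from where it was at the start of the episode above 0.025 m).
It also fails if it takes over 72 s, if anything falls off the work surface, if the arm or the gripper's body presses on something with over 40 N, if the wrist force passes 120 N, or if a joint passes its speed limit or range.

## Robot

A 6-joint arm with a two-finger parallel gripper is mounted at the origin on the work surface. World frame = base frame: x ahead of the robot, y to its left, z up, the work surface at z = 0. Lengths are in m, angles in rad, forces in N, time in s.
With the tool pointing down it reaches from about 0.3 to 0.775 m from the base axis. Payload 14.6 kg.
Tool frame: the origin (TCP) lies at the very end of the fingers, on their centre line; the grasp point (between the pads) lies 19 mm behind it; z points along the fingers, y is the direction in which the jaws open and shut (so a half turn about z gives the same grasp; the last joint's range is limited). The gripper opens to 85 mm and grips with 20 to 120 N. Pads are 22 mm wide; open, the fingers measure 114 mm over their backs; the gripper's body (76 mm by 85 mm) begins 54 mm behind the grasp point. The pads swing forward as they close: fully open they stand 13 mm farther back than shut.
Start: joints at [-1.301, 0.3, 1.521, -0, 1.321, -0.067], TCP at [0.182, -0.519, 0.231] pointing down, gripper open.
Joint ranges: [-3.03, 3.03], [-0.79, 2.21], [0.23, 2.52], [-1.04, 4.18], [0, 3.07], [-2.55, 2.55]. Speed limits (rad/s): [2.22, 2.22, 2.57, 3.14, 3.14, 3.14].

## Interface

Orientations are given as [roll, pitch, yaw] about the fixed x, y, z axes, in that order (R = Rz(yaw) Ry(pitch) Rx(roll)).
In Python, from cell import * gives the robot as it stands. Calls block until the motion is done:
- move_ptp(position, orientation): joint-space move of the TCP to a pose.
- move_l(position, v=0.15, rotation=None): straight line of the TCP; rotation=None keeps the orientation; v is the mean speed in m/s.
- set_joints(angles): joint-space move.
- grip(opening, f_grip=None): finger opening in m; f_grip is the grip in N (None keeps the last); returns when the fingers have stopped.
- pause(seconds).
- inverse_kinematics(position, orientation): joint angles nearest the present ones, or None.
- state(): the state.
- get_image(name): name is "scene" or "top" or "wrist"; returns a dict with "color" (420x560x3 uint8, red, green, blue), "intrinsics" (3x3 intrinsics, pixels), "dist_coeffs" ([k1, k2, p1, p2, k3] as OpenCV has them; the pictures are not rectified), "R" (3x3) and "t" (3): a world point X has camera coordinates R X + t; the wrist camera has in their place "mount" (4x4, takes a point from camera to tool coordinates, whose origin is the TCP and whose axes are the flange's). Camera axes: x right, y down, z forward; pixel columns grow to the right and rows downward; lengths in m; the calibration is good to about 2 mm. A picture is of the moment at which its call begins: read the wrist's pose just before it. There is no depth.
A pose or a line that the arm cannot do raises MotionError and nothing moves.
- hand_in(): hands the job in, once; it reports no verdict.
The state is a dict: "time": time; "joints": joint angles; "joint_velocities": joint speeds; "tau": joint torques, N m; "position": TCP position; "eef_rot": TCP orientation; "wrist_force": force on the tool from outside, world axes, zero at the start; "wrist_torque": the same for the moment, N m; "gripper_width": finger opening in m.
Only numpy, scipy, OpenCV 4.12 (cv2) and the standard library are available. Lean on these libraries where they do the work, as an engineer would, in place of code of your own. Each camera call takes 0.05 s, during which the arm holds its last target. There are 200 camera calls.

## Working session

There is one attempt and no reset: what is moved stays moved. The work goes in short steps, each a Python script; the robot and the scene stay as the last script left them, time stands still between calls to the robot, and variables do not carry over. Pictures are saved under pics/ and viewed, about 8 in all and at most 12, crops included, and the job is handed in when it is done.

```bash
ls; mkdir -p pics; cat > h.py <<'E'
from cell import *
import numpy as np, cv2
def snap(name,fn=None):
    s=state(); im=get_image(name); 
    if fn: cv2.imwrite('pics/'+fn,im['color'][:,:,::-1]); np.savez('pics/'+fn+'.npz',s=np.array([0]),**{k:v for k,v in im.items()},pos=s['position'],rot=s['eef_rot'])
    return im,s
E
python3 - <<'E'
from h import *
a,s=snap('top','top.png'); b,_=snap('scene','scene.png'); print(s)
for i in (a,b): print(i['intrinsics'],i['dist_coeffs'],i['R'],i['t'])
E
```

```text
pics
{'time': 0.0, 'joints': array([-1.30061954e+00,  3.00492065e-01,  1.52160064e+00, -1.02703867e-05,
        1.32069640e+00, -6.66186625e-02]), 'joint_velocities': array([ 0.00101689,  0.00034554,  0.00037715, -0.00027714, -0.00043427,
       -0.001066  ]), 'tau': array([ 4.47992943e-04, -5.43499267e+01, -3.61790442e+01, -3.33752200e-05,
        4.03670230e-03,  3.40597204e-07]), 'position': array([ 0.18167637, -0.51887345,  0.23070154]), 'eef_rot': array([-3.14039819e+00, -6.97214563e-05,  3.36797951e-01]), 'wrist_force': array([-0.49630562,  1.23745577, -0.07159266]), 'wrist_torque': array([-0.03521876, -0.04530537,  0.02951931]), 'gripper_width': 0.08527473959173264}
[[492.8226208    0.         277.26901584]
 [  0.         492.8226208  205.4896719 ]
 [  0.           0.           1.        ]] [-0.17328621  0.          0.          0.          0.        ] [[ 0.00305869 -0.99997416 -0.00650511]
 [-0.99168828 -0.00219647 -0.12864499]
 [ 0.12862737  0.00684452 -0.99166938]] [0.0074247  0.54790171 1.55338861]
[[398.52662287   0.         281.92965477]
 [  0.         398.52662287 207.34018243]
 [  0.           0.           1.        ]] [-0.09002953  0.          0.          0.          0.        ] [[ 0.68760333  0.7259213  -0.01548979]
 [ 0.44300737 -0.43633448 -0.78317092]
 [-0.57527917  0.53164884 -0.62161353]] [-0.36835573 -0.16285607  1.40343053]
```

View pics/top.png

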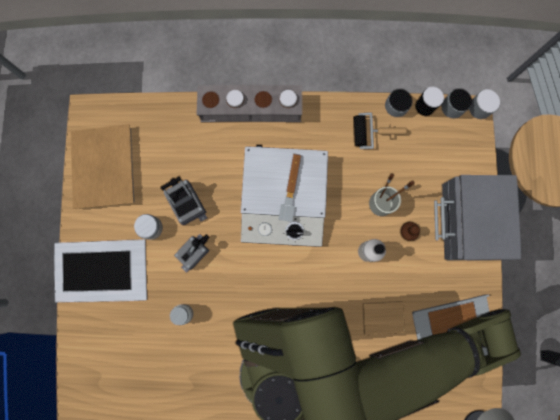

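View pics/scene.png

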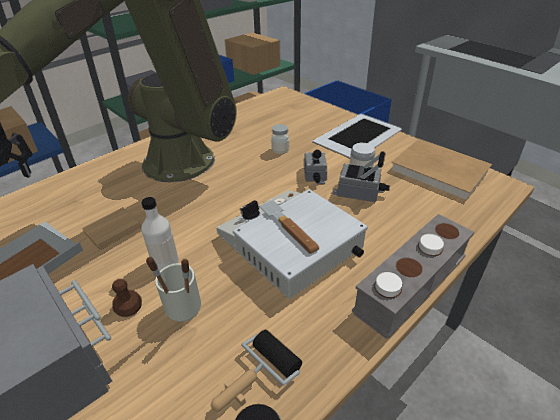

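Top view: hot plate (285,195), knife from butt (295,160) to blade (288,215), heat knob (295,231), big isolator (185,200), fan isolator (192,252), pot (386,202), bottle (373,250), can (147,226), dabber (411,231). I'll enlarge it.

```bash
python3 - <<'E'
import cv2,numpy as np
c=cv2.imread('pics/top.png')
a=cv2.resize(c[165:275,130:240],None,fx=5,fy=5,interpolation=cv2.INTER_CUBIC)
b=cv2.resize(c[140:255,235:425],None,fx=4.2,fy=4.2,interpolation=cv2.INTER_CUBIC)
cv2.imwrite('pics/a.png',a);cv2.imwrite('pics/b.png',b)
E
```

```text
(no output)
```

View pics/a.png

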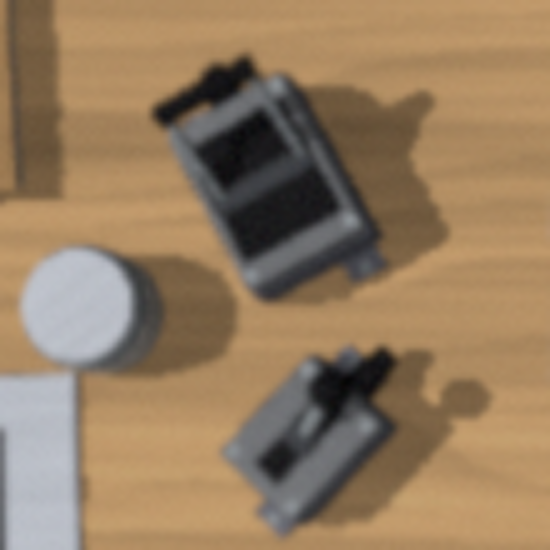

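View pics/b.png

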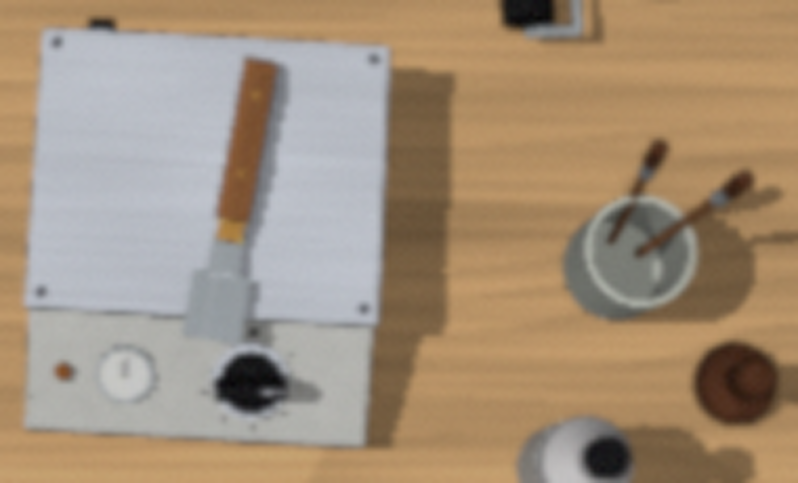

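The big isolator's bail runs (160,110)–(250,65) in its crop, on the gland side. The knife's butt is at (262,58), its tip at (220,340), and the blade ends just short of the knob. The knob's mark points right (~90° or more). The pot rim's centre is at (640,250), with the brushes leaning up-right. Next I compute positions.

```bash
cat >> h.py <<'E'
from scipy.spatial.transform import Rotation as Ro
def ray(im,px,z,pose=None):
    """world points at height z seen at pixels px; pose=(position,eef_rot) for wrist"""
    p=np.array(px,float).reshape(-1,1,2); K=np.array(im['intrinsics'])
    n=cv2.undistortPoints(p,K,np.array(im['dist_coeffs'])).reshape(-1,2)
    d=np.c_[n,np.ones(len(n))]
    if pose is None: R=np.array(im['R']).T; c=-R@np.array(im['t'])
    else:
        M=np.array(im['mount']); Rt=Ro.from_euler('xyz',pose[1]).as_matrix()
        R=Rt@M[:3,:3]; c=Rt@M[:3,3]+np.array(pose[0])
    d=d@R.T; return c+d*((np.broadcast_to(z,len(d))-c[2])/d[:,2])[:,None]
def proj(im,X,pose=None):
    X=np.array(X,float).reshape(-1,3)
    if pose is None: R=np.array(im['R']);t=np.array(im['t'])
    else:
        M=np.array(im['mount']); Rt=Ro.from_euler('xyz',pose[1]).as_matrix()
        Rc=Rt@M[:3,:3]; c=Rt@M[:3,3]+np.array(pose[0]); R=Rc.T;t=-R@c
    return cv2.projectPoints(X,cv2.Rodrigues(R)[0],t,np.array(im['intrinsics']),np.array(im['dist_coeffs']))[0].reshape(-1,2)
E
python3 - <<'E'
import re
src=open('h.py').read().replace('from cell import *','')
exec(src)
im=dict(np.load('pics/top.png.npz',allow_pickle=True))
B=lambda p:(np.array(p,float)+.5)/4.2-.5+[235,140]
A=lambda p:(np.array(p,float)+.5)/5-.5+[130,165]
def show(n,p,z,f=B): print(n,np.round(ray(im,f(p),z)*1000,0)[:,:2].tolist())
show('plate',[(42,30),(389,47),(376,323),(28,308)],.085)
show('panelfront',[(25,430),(366,446)],.035)
show('knob',[(250,382)],.085); show('knobmark',[(278,392)],.085)
show('handle butt/ferrule',[(262,58),(230,222)],.103); show('blade end',[(220,340)],.094)
show('pot',[(640,250)],.105); show('brush',[(655,150),(740,183)],[.195,.22]); show('brush2',[(655,150),(740,183)],[.22,.195])
show('bottle cap',[(606,457)],.2); show('dabber',[(752,380)],.086)
show('bail ends',[(163,110),(248,65)],.127,A)
show('box corners',[(175,125),(280,78),(375,230),(262,293)],.070,A)
show('fan ball',[(330,387)],.1,A); show('fanbox',[(310,360),(395,430),(290,518),(228,452)],.06,A)
show('can',[(80,306)],.075,A)
E
```

```text
plate [[730.0, 113.0], [717.0, -150.0], [507.0, -138.0], [518.0, 121.0]]
panelfront [[430.0, 126.0], [418.0, -134.0]]
knob [[463.0, -44.0]]
knobmark [[456.0, -65.0]]
handle butt/ferrule [[704.0, -53.0], [580.0, -29.0]]
blade end [[493.0, -22.0]]
pot [[560.0, -333.0]]
brush [[617.0, -326.0], [590.0, -379.0]]
brush2 [[613.0, -320.0], [594.0, -386.0]]
bottle cap [[403.0, -285.0]]
dabber [[464.0, -420.0]]
bail ends [[594.0, 364.0], [622.0, 311.0]]
box corners [[594.0, 369.0], [624.0, 302.0], [527.0, 239.0], [486.0, 310.0]]
fan ball [[425.0, 260.0]]
fanbox [[445.0, 280.0], [401.0, 225.0], [345.0, 291.0], [386.0, 331.0]]
can [[477.0, 426.0]]
```

```bash
cat >> h.py <<'E'
def T(R,p): M=np.eye(4);M[:3,:3]=R;M[:3,3]=p;return M
def pr(M): return M[:3,3],Ro.from_matrix(M[:3,:3]).as_euler('xyz')
def frame(x=None,y=None,z=None):
    # two of the axes given, as vectors
    if x is None: x=np.cross(y,z)
    elif y is None: y=np.cross(z,x)
    elif z is None: z=np.cross(x,y)
    return np.array([v/np.linalg.norm(v) for v in map(np.array,(x,y,z))],float).T
# knife on the plate, grasp in knife frame, knife upright in pot
ky=np.deg2rad(171.6); BUTT=np.array([.704,-.053])
KN=T(Ro.from_euler('z',ky).as_matrix(),np.r_[BUTT+.1*np.array([np.cos(ky),np.sin(ky)]),.085])
t=np.deg2rad(25)
def G(s): return T(frame(y=[0,s,0],z=[-np.sin(t),0,-np.cos(t)]),[.005,0,.007])
def upright(p,heading=-80,lean=.1):
    a=np.deg2rad(heading); f=np.array([np.cos(a),np.sin(a),0]); u=np.array([0,0,1])
    x=u*np.cos(lean)+f*np.sin(lean); z=-f*np.cos(lean)+u*np.sin(lean)
    R=frame(x=x,z=z); return T(R,np.array(p)-R@[-.1,0,.009])
E
python3 - <<'E'
from h import *
for s in (1,-1):
  for h in (-50,-65,-80):
    for M in (KN@G(s),upright([.549,-.325,.021],h)@G(s),upright([.549,-.325,.13],h)@G(s)):
      p,r=pr(M); q=inverse_kinematics(p,r); print(s,h,np.round(p,3),None if q is None else np.round(q,2))
top=dict(np.load('pics/top.png.npz')); sc=dict(np.load('pics/scene.png.npz'))
print(proj(sc,[[.56,-.333,.105],[.608,.337,.127],[.704,-.053,.103],[.493,-.022,.094],[.403,-.285,.2]]).round())
E
```

```text
1 -50 [ 0.6   -0.038  0.092] [-0.12  0.39  1.82 -0.02  0.5   1.62]
1 -50 [ 0.557 -0.335  0.125] [-0.47  0.44  1.95  4.11  0.42  0.86]
1 -50 [ 0.557 -0.335  0.234] None
1 -65 [ 0.6   -0.038  0.092] [-0.12  0.39  1.82 -0.02  0.5   1.62]
1 -65 [ 0.554 -0.336  0.125] None
1 -65 [ 0.554 -0.336  0.234] None
1 -80 [ 0.6   -0.038  0.092] [-0.12  0.39  1.82 -0.02  0.5   1.62]
1 -80 [ 0.551 -0.337  0.125] None
1 -80 [ 0.551 -0.337  0.234] None
-1 -50 [ 0.6   -0.038  0.092] [-0.12  0.39  1.82 -0.02  0.5  -1.52]
-1 -50 [ 0.557 -0.335  0.125] [-0.47  0.44  1.95  4.11  0.42 -2.28]
-1 -50 [ 0.557 -0.335  0.234] None
-1 -65 [ 0.6   -0.038  0.092] [-0.12  0.39  1.82 -0.02  0.5  -1.52]
-1 -65 [ 0.554 -0.336  0.125] None
-1 -65 [ 0.554 -0.336  0.234] None
-1 -80 [ 0.6   -0.038  0.092] [-0.12  0.39  1.82 -0.02  0.5  -1.52]
-1 -80 [ 0.551 -0.337  0.125] None
-1 -80 [ 0.551 -0.337  0.234] None
[[175. 277.]
 [382. 159.]
 [315. 248.]
 [264. 204.]
 [149. 200.]]
```

```bash
python3 - <<'E'
from h import *
for s in (1,-1):
  for h in (10,25,40,55):
    for z in (.021,.13,.2):
      p,r=pr(upright([.547,-.328,z],h)@G(s)); q=inverse_kinematics(p,r); print(s,h,np.round(p,3),None if q is None else np.round(q,2))
E
```

```text
1 10 [ 0.559 -0.326  0.125] None
1 10 [ 0.559 -0.326  0.234] None
1 10 [ 0.559 -0.326  0.304] None
1 25 [ 0.558 -0.323  0.125] None
1 25 [ 0.558 -0.323  0.234] None
1 25 [ 0.558 -0.323  0.304] None
1 40 [ 0.557 -0.32   0.125] None
1 40 [ 0.557 -0.32   0.234] None
1 40 [ 0.557 -0.32   0.304] None
1 55 [ 0.554 -0.318  0.125] [-0.9   0.78  1.36  0.97  1.51  2.52]
1 55 [ 0.554 -0.318  0.234] None
1 55 [ 0.554 -0.318  0.304] None
-1 10 [ 0.559 -0.326  0.125] [-0.87  0.52  1.82  1.48  0.84 -0.58]
-1 10 [ 0.559 -0.326  0.234] [-0.87  0.33  1.77  1.28  0.89 -0.28]
-1 10 [ 0.559 -0.326  0.304] [-0.87  0.25  1.7   1.17  0.94 -0.1 ]
-1 25 [ 0.558 -0.323  0.125] [-0.91  0.59  1.69  1.27  1.07 -0.57]
-1 25 [ 0.558 -0.323  0.234] [-0.91  0.43  1.64  1.17  1.15 -0.34]
-1 25 [ 0.558 -0.323  0.304] [-0.91  0.35  1.57  1.11  1.21 -0.2 ]
-1 40 [ 0.557 -0.32   0.125] [-0.92  0.68  1.53  1.1   1.29 -0.59]
-1 40 [ 0.557 -0.32   0.234] [-0.92  0.53  1.48  1.06  1.39 -0.4 ]
-1 40 [ 0.557 -0.32   0.304] [-0.92  0.46  1.42  1.04  1.45 -0.28]
-1 55 [ 0.554 -0.318  0.125] [-0.9   0.78  1.36  0.97  1.51 -0.62]
-1 55 [ 0.554 -0.318  0.234] [-0.9   0.64  1.31  0.97  1.61 -0.47]
-1 55 [ 0.554 -0.318  0.304] [-0.9   0.57  1.25  0.98  1.69 -0.36]
```

```bash
python3 - <<'E'
from h import *
r=Ro.from_matrix(frame(y=[0,1,0],z=[0,0,-1])).as_euler('xyz')
p,r2=pr(KN@G(-1)); qg=inverse_kinematics(p,r2)
up=p+[0,0,.25]; q=inverse_kinematics([.46,-.04,.38],pr(T(frame(y=[np.sin(.1),-1,0],z=[0,0,-1]),[0,0,0]))[1]); print(np.round(q,2))
set_joints(q)
im,s=snap('wrist','w1.png'); pose=(s['position'],s['eef_rot']); print(s['time'],pose, im['mount'])
print(proj(im,[[.704,-.053,.103],[.493,-.022,.094],[.466,-.047,.05],[.454,-.046,.086],[.73,.113,.085],[.507,-.138,.085]],pose).round())
E
```

```text
[-0.17  0.03  1.5  -0.    1.62  1.31]
2.1583 (array([ 0.4599973 , -0.04055131,  0.37974675]), array([-3.14159042e+00,  4.34439042e-04,  9.88144715e-02])) [[ 1.51300603e-04 -9.64366094e-01 -2.64571379e-01  6.52902242e-02]
 [ 9.99999702e-01 -5.44041042e-05  7.70174127e-04  3.72291805e-04]
 [-7.57123584e-04 -2.64571417e-01  9.64365798e-01 -1.42149928e-01]
 [ 0.00000000e+00  0.00000000e+00  0.00000000e+00  1.00000000e+00]]
[[306. -22.]
 [264. 152.]
 [280. 169.]
 [279. 180.]
 [173. -54.]
 [347. 150.]]
```

View pics/w1.png

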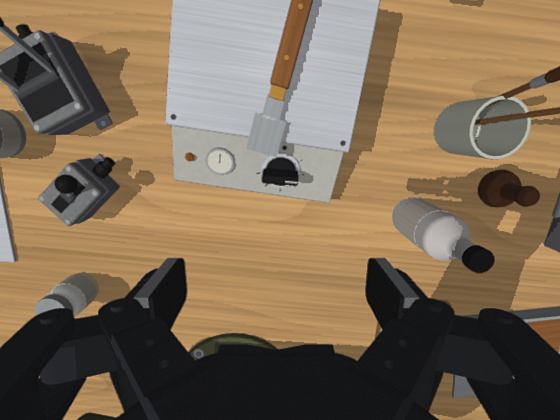

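The wrist view agrees with the top-view estimates to a few pixels: blade end at (265,148), knob at (281,175) with its mark at its right end. I grasp the knife now.

```bash
python3 - <<'E'
from h import *
M=KN@G(-1); p,r=pr(M); d=M[:3,2]
grip(.06)
move_ptp(p-.13*d,r); print(state()['joints'].round(2))
move_l(p-.03*d,v=.2); move_l(p,v=.08)
print(state()['wrist_force'].round(1))
grip(.02,70); s=state(); print(s['gripper_width'],s['wrist_force'].round(1),s['time'])
move_l(p+[0,0,.03],v=.1); s=state(); print(s['gripper_width'],s['wrist_force'].round(1),s['time'])
move_l(p+[-.05,0,.25],v=.25)
a,_=snap('top','t2.png'); b,_=snap('scene','s2.png')
cv2.imwrite('pics/m2.png',np.hstack([cv2.resize(x['color'][90:300,170:450,::-1],(400,300)) for x in (a,b)]))
E
```

```text
[-0.12  0.11  1.86 -0.02  0.74 -1.53]
[ 0.6  0.2 -0.1]
0.02399311266970354 [-2.1  0.   6.7] 6.575
0.023870679644989658 [-0.9  0.4 -0.6] 7.025
```

View pics/m2.png

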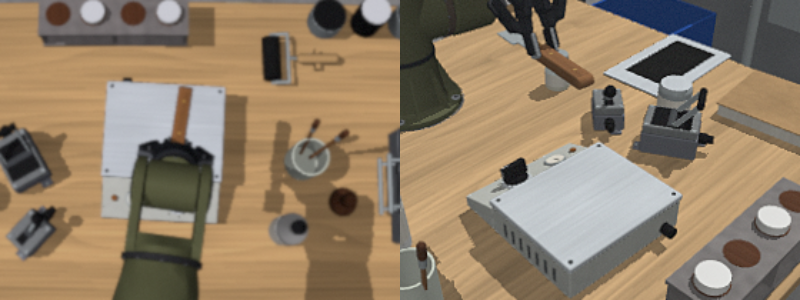

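The knife is held level by its handle and has cleared the plate. Next I move over the pot.

```bash
python3 - <<'E'
from h import *
for z in (.24,.02): print(inverse_kinematics(*pr(upright([.548,-.329,z],25,.08)@G(-1))).round(2))
p,r=pr(upright([.50,-.25,.27],25,.08)@G(-1)); move_ptp(p,r)
p,r=pr(upright([.548,-.329,.24],25,.08)@G(-1)); move_l(p,v=.15)
p,r=pr(upright([.548,-.329,.13],25,.08)@G(-1)); move_l(p,v=.15)
s=state(); print(s['gripper_width'],s['wrist_force'].round(1),s['time'])
a,_=snap('top','t3.png'); b,_=snap('scene','s3.png')
print(proj(a,[[.548,-.329,.13],[.56,-.333,.105]]),proj(b,[[.548,-.329,.13],[.56,-.333,.105]]))
cv2.imwrite('pics/m3.png',np.hstack([cv2.resize(a['color'][150:270,320:480,::-1],(400,300)),cv2.resize(b['color'][170:350,80:320,::-1],(400,300))]))
E
```

```text
[-0.92  0.31  1.53  1.11  1.25 -0.14]
[-0.92  0.6   1.69  1.29  1.09 -0.59]
0.02448197386580933 [-0.1  0.9 -0.8] 11.1667
[[387.62618089 201.71191147]
 [387.0728985  198.98721694]] [[171.67017987 265.05967744]
 [175.27350288 277.12220957]]
```

View pics/m3.png

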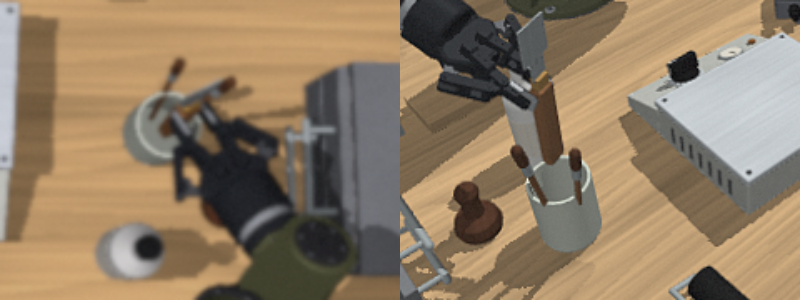

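The knife hangs upright with its butt over the free half of the pot: in the scene view at (171,266), against a predicted (172,265). I lower and release it.

```bash
python3 - <<'E'
from h import *
M=upright([.548,-.329,.018],25,.08)@G(-1); p,r=pr(M)
move_l(p+[0,0,.03],v=.12); print(state()['wrist_force'].round(1)); move_l(p,v=.06); print(state()['wrist_force'].round(1))
grip(.046,30); pause(.3); print(state()['wrist_force'].round(1))
b,_=snap('scene','s4.png')
d=M[:3,2].copy(); d[2]=0; d/=np.linalg.norm(d)
move_l(p-.08*d,v=.12)
c,_=snap('scene','s5.png'); s=state();print(s['wrist_force'].round(1),s['time'])
cv2.imwrite('pics/m4.png',np.hstack([cv2.resize(x['color'][170:350,80:320,::-1],(400,300)) for x in (b,c)]))
E
```

```text
[-0.5  0.9 -0.8]
[ 0.2  0.3 -0. ]
[-0.1 -0.7 -0.8]
[0.2 1.  0.3] 14.3083
```

View pics/m4.png

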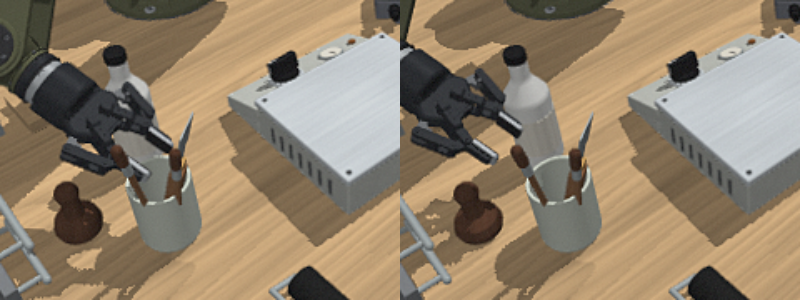

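The knife leans in the pot with its blade up, and the pot and brushes look undisturbed. The gripper is clear, so I go to the knob for a close look.

```bash
cat >> h.py <<'E'
HY=np.deg2rad(-2.6); RH=Ro.from_euler('z',HY).as_matrix(); HO=np.array([.573,-.0115,0])
N=RH@np.array([-np.sin(.321),0,np.cos(.321)]); U=RH@np.array([np.cos(.321),0,np.sin(.321)]); YH=RH@np.array([0,1.,0])
KB=HO+RH@np.array([-.105,-.04,.05])
def knob(th,h,s=1,base=KB):
    b=np.cos(th)*U-np.sin(th)*YH
    return pr(T(frame(x=s*b,z=-N),base+h*N))
E
python3 - <<'E'
from h import *
s=state(); p=np.array(s['position'])
move_l(p+[-.02,-.02,.2],v=.25)
set_joints([-.17,.03,1.5,0,1.62,1.31])
for sg in (1,-1):
  for th in (2.1,1.8,0,-.1):
    q=inverse_kinematics(*knob(th,.013,sg)); print(sg,th,None if q is None else q.round(2))
# look with the tool square to the panel, camera side varied
p,r=knob(1.8,.13,1)
q=inverse_kinematics(p,r); print(q)
if q is None: p,r=knob(1.8,.13,-1)
move_ptp(p,r)
im,s=snap('wrist','w2.png'); pose=(s['position'],s['eef_rot']); print(s['time'],s['position'],p)
print(proj(im,[KB+h*N for h in (0,.01,.038)]+[KB+.038*N+.027*(np.cos(1.8)*U-np.sin(1.8)*YH)],pose).round())
E
```

```text
1 2.1 None
1 1.8 None
1 0 [-0.21  0.22  2.12  0.11  0.49  1.32]
1 -0.1 [-0.21  0.22  2.12  0.11  0.49  1.22]
-1 2.1 [-0.21  0.22  2.12  0.11  0.49  0.28]
-1 1.8 [-0.21  0.22  2.12  0.11  0.49 -0.02]
-1 0 [-0.21  0.22  2.12  0.11  0.49 -1.82]
-1 -0.1 [-0.21  0.22  2.12  0.11  0.49 -1.92]
None
17.8667 [ 0.4257372  -0.04523341  0.17381805] [ 0.42531876 -0.04483505  0.17335965]
[[277. 202.]
 [277. 205.]
 [277. 213.]
 [277. 244.]]
```

View pics/w2.png

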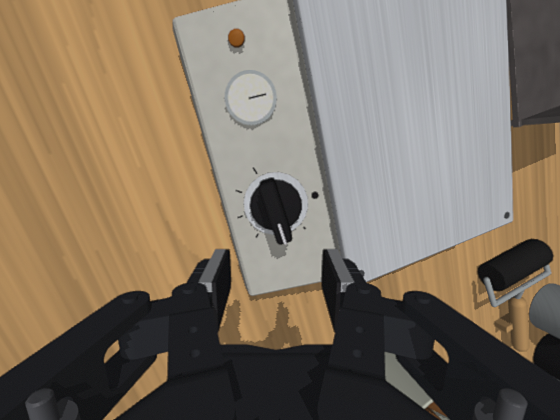

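The skirt centre is at (276,204), against a predicted (277,203). The bar's white end at (284,240) gives heat ≈ 1.5 rad. I grasp it and turn it back in one go on joint 6.

```bash
python3 - <<'E'
from h import *
TH=1.5
grip(.042,50)
p,r=knob(TH,.07,-1); move_ptp(p,r)
p,r=knob(TH,.0135,-1); move_l(p,v=.08); print('down',state()['wrist_force'].round(1))
grip(.008,50); s=state(); print(s['gripper_width'],s['wrist_force'].round(1),s['wrist_torque'].round(2))
q0=np.array(s['joints'])
for th in (1.2,.8,.4,.15,0,-.06,-.12,-.18):
    q=q0.copy(); q[5]-=TH-th; set_joints(q); s=state()
    tq=np.array(s['wrist_torque'])@N; print(th,s['joints'][5].round(3),s['wrist_force'].round(1),tq.round(2))
    if abs(tq)>.9 and th<.2: break
im,s=snap('wrist','w3.png'); print(s['gripper_width'],s['time'])
E
```

```text
down [-0.5 -0.6 -0. ]
0.013036308521586755 [-4.2  0.4  7.3] [0.04 0.39 0.02]
1.2 -0.614 [ 0.1  0.3 -2. ] 0.08
0.8 -1.012 [-1.9 -0.5  1.1] 0.08
0.4 -1.412 [-4.4 -2.4  2.8] 0.09
0.15 -1.664 [-4.9 -3.2  2.9] 0.07
0 -1.813 [-4.  -2.5  4.1] -0.12
-0.06 -1.873 [-1.3 -2.3  3.9] -1.24
0.012887103404719817 21.9333
```

```bash
python3 - <<'E'
from h import *
grip(.042); s=state(); p=np.array(s['position'])
move_l(p+.12*N,v=.15)
im,s=snap('wrist','w4.png'); print(s['time'])
cv2.imwrite('pics/w4c.png',cv2.resize(im['color'][60:330,130:430,::-1],None,fx=2,fy=2))
E
```

```text
23.325
```

View pics/w4c.png

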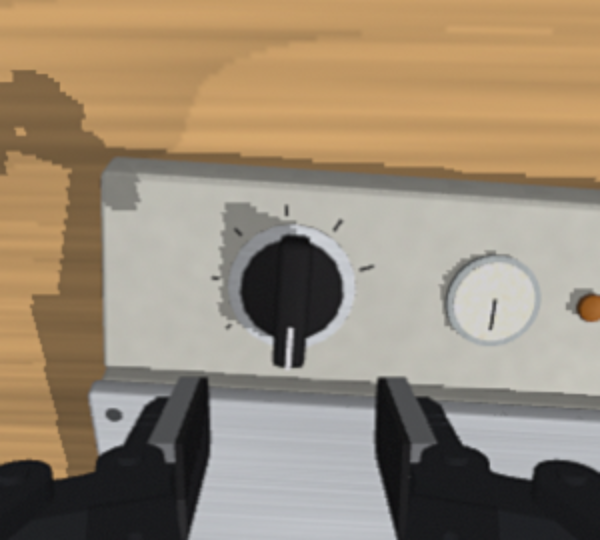

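The white mark points straight at the plate, square to the plate edge within about 1°, so the heat is off. Next I throw the big isolator by pushing the bail from its gland side with closed fingers.

```bash
python3 - <<'E'
from h import *
a=np.deg2rad(28); bx=np.array([np.cos(a),np.sin(a),0]); H=np.array([.5595,.311,.062]); uz=np.array([0,0,1.])
def tcp(phi,off): return H+.085*(np.sin(phi)*bx+np.cos(phi)*uz)+off*bx-.010*uz
for sg in (1,-1):
    r=pr(T(frame(x=sg*bx,z=-uz),[0,0,0]))[1]
    q=inverse_kinematics(tcp(.7,.04),r); print(sg,None if q is None else q.round(2))
    if q is not None and abs(q[5])<2: break
p=np.array(state()['position']); move_l(p+[0,0,.18],v=.25)
grip(0.0,30)
S=tcp(.7,.042)
move_ptp(S+[0,0,.14],r); move_l(S,v=.12); print(state()['wrist_force'].round(1))
move_l(tcp(.7,.022),v=.06)
for phi in (.45,.2,0,-.15,-.3,-.45,-.6):
    move_l(tcp(phi,.019),v=.07); print(phi,state()['wrist_force'].round(1))
pause(.3); print(state()['wrist_force'].round(1))
E=tcp(-.6,.04); move_l(E,v=.1); move_l(E+[0,0,.2],v=.2)
move_l(E+[-.1,-.2,.2],v=.25)
b,_=snap('scene','s6.png'); t,_=snap('top','t6.png'); print(state()['time'])
sc=b['color'][:,:,::-1]; tp=t['color'][:,:,::-1]
cv2.imwrite('pics/m6.png',np.hstack([cv2.resize(tp[160:280,130:230],(333,400)),cv2.resize(sc[170:340,90:230],(330,400))]))
cv2.imwrite('pics/s6c.png',sc[130:220,280:420])
im=np.vstack([cv2.imread('pics/m6.png'),np.zeros((200,663,3),np.uint8)]); im[400:600,:311]=cv2.resize(sc[130:220,280:420],(311,200)); im[400:600,330:663]=cv2.resize(tp[150:260,340:440],(333,200)); cv2.imwrite('pics/m6.png',im)
E
```

```text
1 [ 0.46  0.82  1.   -0.    1.32  1.54]
[ 0.8  0.3 -0. ]
0.45 [6.7 1.9 4.2]
0.2 [5.1 2.4 3. ]
0 [ 0.7  0.2 -0.5]
-0.15 [-0.1  0.5  0.1]
-0.3 [0.4 0.  0.9]
-0.45 [0.2 0.1 0.5]
-0.6 [-0.3  0.  -0.7]
[ 0.8 -0.4  0.4]
34.95
```

View pics/m6.png

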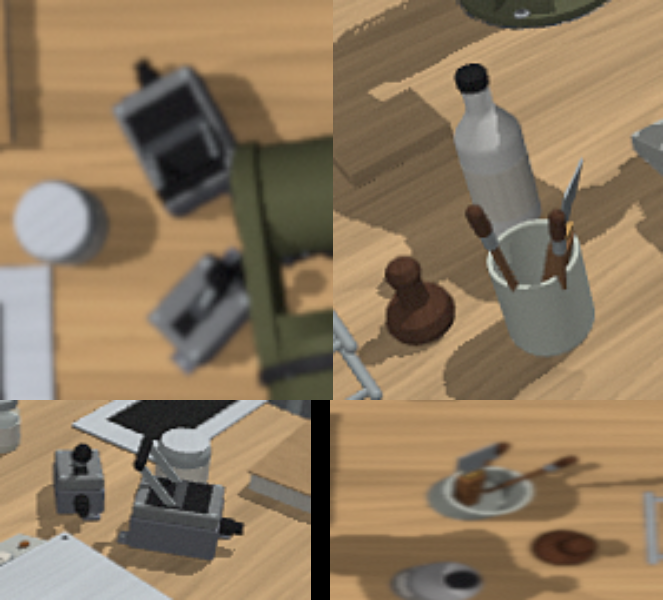

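```bash
python3 - <<'E'
from h import *
t=dict(np.load('pics/top.png.npz')); s=dict(np.load('pics/scene.png.npz'))
print('off grip pred in scene',proj(s,[[.511,.285,.127]]).round(1),'seen 345,153')
tip=ray(t,[(387,178)],.21)[0]; print('blade tip',tip.round(3),'scene',proj(s,[tip]).round(0), 'lean vs pot axis',np.arctan(np.hypot(*(tip[:2]-[.548,-.329]))/.2))
st=state(); print(st['wrist_force'].round(1),st['gripper_width'],st['time'],st['position'].round(3))
E
```

```text
off grip pred in scene [[345.  153.5]] seen 345,153
blade tip [ 0.607 -0.311  0.21 ] scene [[188. 248.]] lean vs pot axis 0.29689326355702206
[0.1 0.3 0.7] 0.00014892523603606241 34.95 [0.453 0.108 0.322]
```

```bash
python3 -c "
from h import *
pause(.3); hand_in(); print(state()['time'])"
```

```text
the job is handed in; nothing more can be done
the job is handed in; nothing more can be done
```

The hot plate is shut down and the job is handed in, at about 35 s of the 72 s allowed. The hand-in reports no verdict, so these are my own last checks:

- **Knife:** it stands in the pot, handle down and blade up. I estimate it leans about 0.3 rad (limit 0.6). That is rough, because the blade tip worked out from the top view landed about 10 px from where the scene camera showed it.
- **Knife butt:** I did not measure its height. I let go with it about 18 mm above the pot's foot, and the ferrule now shows near the rim.
- **Heat control:** one grasp turned it back from about 1.5 rad until it met its stop. The white mark points straight at the plate, within about 1°.
- **Hot plate isolator:** I threw it only after the heat was off, and it snapped over. Its grip shows at the pixel predicted for off, (345,153).
- **Everything else:** in the last pictures the fan's isolator is still on, and the pot, bottle, can and dabber look undisturbed. I judged these by eye. The arm was clear of everything, with wrist force near zero.

No other check failed or disagreed.

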